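# Prop a heavy forme board with a pry bar and a packing block

## Robot

A 7-joint arm with a two-finger parallel gripper is mounted at the origin on the work surface. World frame = base frame: x ahead of the robot, y to its left, z up, the work surface at z = 0. Lengths are in m, angles in rad, forces in N, time in s.
With the tool pointing down it reaches from about 0.425 to 0.875 m from the base axis. Payload 4.7 kg.
Tool frame: the origin (TCP) lies midway between the tips of the shut fingers; the grasp point (between the pads) lies 19 mm behind it (arm.tcp_to_grasp is the distance from the TCP to the grasp point, in m); y points along the fingers, z is the direction in which the jaws open and shut, and the axes are right-handed (so a half turn about y gives the same grasp; the last joint's range is limited). The gripper opens to 85 mm and grips with 20 to 120 N. Pads are 22 mm wide; open, the fingers measure 114 mm over their backs; the gripper's body (76 mm by 85 mm) begins 54 mm behind the grasp point. The pads swing forward as they close: fully open they stand 13 mm farther back than shut.
Start: joints at [-1.258, 0.321, -0.07, 1.45, 0.023, 1.371, -0.057], TCP at [0.191, 0.621, 0.231] pointing down, gripper open.
Joint ranges: [-2.86, 2.86], [-0.3, 2.09], [-1.38, 1.24], [0.06, 2.45], [-1.56, 4.7], [0.09, 2.05], [-2.69, 2.69]. Speed limits (rad/s): [2.57, 2.57, 3.14, 3.14, 3.14, 3.14, 3.14].

## Interface

Orientations are given as a unit quaternion [w, x, y, z].
In Python, from cell import arm gives the robot as it stands. Calls block until the motion is done:
- arm.movep(position, orientation): joint-space move of the TCP to a pose.
- arm.move_linear(position, vel=0.15, frame=None, f_stop=None): straight line of the TCP; frame=None keeps the orientation; vel is the mean speed in m/s. With f_stop (N) it stops when the force on the tool has changed by that much, and returns True; else False.
- arm.set_joints(angles): joint-space move.
- arm.command_gripper(opening, newtons=None): finger opening in m; newtons is the grip in N (None keeps the last); returns when the fingers have stopped.
- arm.hold(seconds).
- arm.solve_ik(position, orientation): joint angles nearest the present ones, or None.
- arm.get_obs(): the state.
- arm.camera(name): name is "side" or "top" or "wrist"; returns a dict with "img" (384x512x3 uint8, red, green, blue), "fx", "fy", "cx", "cy" (pixels), "pose" (4x4, takes a point from camera to world coordinates); the wrist camera has in their place "T_tool_cam" (4x4, takes a point from camera to tool coordinates, whose origin is the TCP and whose axes are the tool frame's). Camera axes: x right, y up, looking along -z (the intrinsics and any distortion apply to the point x, -y, -z); pixel columns grow to the right and rows downward; lengths in m; the calibration is good to about 2 mm. The wrist camera is an equidistant fisheye: a pixel r from the principal point sees the ray r / f radians off the axis. A picture is of the moment at which its call begins: read the wrist's pose just before it. There is no depth.
A pose or a line that the arm cannot do raises arm.PlanningError and nothing moves.
- arm.hand_in(): hands the job in, once; it reports no verdict.
The state is a dict: "t": time; "q": joint angles; "qd": joint speeds; "tau": joint torques, N m; "tool_pos": TCP position; "eef_rot": TCP orientation; "contact_force": force on the tool from outside, world axes, zero at the start; "ft_torque": the same for the moment, N m; "opening": finger opening in m.
Only numpy, scipy, OpenCV 4.12 (cv2) and the standard library are available. Lean on these libraries where they do the work, as an engineer would, in place of code of your own. Each camera call takes 0.05 s, during which the arm holds its last target. There are 200 camera calls.

## Task

Prop the heavy forme board open: pick up the orange-gripped pry bar, put its thin tip under the free front edge of the heavy board over the yellow fulcrum block, and lever the edge up by lowering the bar's heavy end to the table; let go and leave the bar there, its weight keeps the board up. Then slip the red block (not the thinner blue one), lying flat and pointing squarely in under the raised edge, beside the bar, about 3 cm deep, and let go of it.

Things in the scene. Friction and masses are not known exactly. Their poses are not given: they have to be found in the camera images.
- stand: Fixed low green frame with a hinged 200 x 260 mm plywood board (dark forme of type on its rear half). Origin: on the table under the board's middle; x points from the free front edge to the hinge, z up. Board shut: level, underside 28 mm up, top 40, front edge at x -100 mm, hinge at +100. Open below from the front for |y| < 115 mm. The bar goes in at y +60, the red block at about y -60.
- board (a joint): Board angle, rad: 0 shut and level, grows as the front edge rises (hinge line at stand x +100 mm, 28 mm up). It falls shut by its weight (2.3 kg, about 7 N at the front edge). Fully levered by the bar: about 0.08, the front edge then some 16 mm higher.
- fulcrum (a point): Top middle of the yellow fulcrum block fixed in front of the board's edge: 30 mm above the table, at x -155, y +60 mm of the stand; same axes. The block is 32 mm in x, 70 mm in y; its top is a steel rod along y, 8 mm radius.
- bar_grip (a point): Centre (on the axis, near the balance point) of the orange grip, 70 x 22 x 20 mm tall, of a loose 0.8 kg steel bar 18 wide, 10 thick. x: to the thin tip (end at x +200 mm, last 50 mm 6 thick); z up. Heavy end: 36 mm square block, x -100 to -55. On the table it leans 3 degrees, tip down, grip centre 15 mm up. Laid on the fulcrum, tip 20 mm under the edge, its heavy end sinks and lifts the board.
- packer_mid (a point): Centre of the red wooden block, loose, 120 mm long (x) x 36 wide (y) x 33 tall (z), 110 g, flat on the table. A blue block of the same outline but 16 mm tall lies nearby: not to be used.
Mind the look-alikes: they are no part of the job. Of the things that look like the part that bears packer_mid, the middle-sized one is meant.

How it is judged:
By the outcome, as a careful person would: the job done as asked, in the order asked, and still so for the second after the job is handed in, with the robot touching nothing.
It also fails if it takes over 64 s, if anything falls off the work surface, if the arm or the gripper's body presses on something with over 40 N, if the wrist force passes 120 N, or if a joint passes its speed limit or range.

## Working session

There is one attempt and no reset: what is moved stays moved. The work goes in short steps, each a Python script; the robot and the scene stay as the last script left them, time stands still between calls to the robot, and variables do not carry over. Pictures are saved under pics/ and viewed, about 8 in all and at most 12, crops included, and the job is handed in when it is done.

```bash
ls; mkdir -p pics; python3 - <<'E'
from cell import arm
import cv2,numpy as np
for n in ("top","side"):
    c=arm.camera(n); cv2.imwrite(f"pics/{n}0.png",c["img"][...,::-1]); print(n,c["fx"],c["fy"],c["cx"],c["cy"],np.round(c["pose"],4).tolist(),[k for k in c])
o=arm.get_obs(); print(o["t"],o["tool_pos"],o["eef_rot"],o["opening"],arm.tcp_to_grasp)
E
```

```text
pics
top 374.77000983890895 374.77000983890895 253.69235533348854 187.1455790854089 [[0.0071, 0.9935, -0.1138, 0.3711], [-0.9999, 0.0058, -0.0122, -0.018], [-0.0114, 0.1139, 0.9934, 1.174], [0.0, 0.0, 0.0, 1.0]] ['img', 'fx', 'fy', 'cx', 'cy', 'pose']
side 432.5711104823427 432.5711104823427 252.52297052216207 188.4823981101653 [[0.9967, 0.0659, -0.0475, 0.4474], [-0.0791, 0.6525, -0.7537, -0.8073], [-0.0186, 0.7549, 0.6555, 0.7499], [0.0, 0.0, 0.0, 1.0]] ['img', 'fx', 'fy', 'cx', 'cy', 'pose']
0.1 [0.19122733 0.62071309 0.23029774] [-0.69859941  0.69986284 -0.10530762  0.10517211] 0.08504102069031977 0.0187
```

View pics/top0.png

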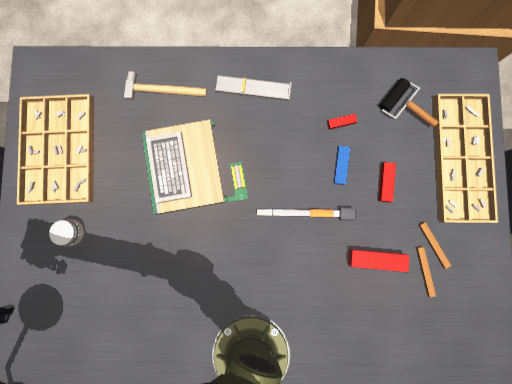

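View pics/side0.png

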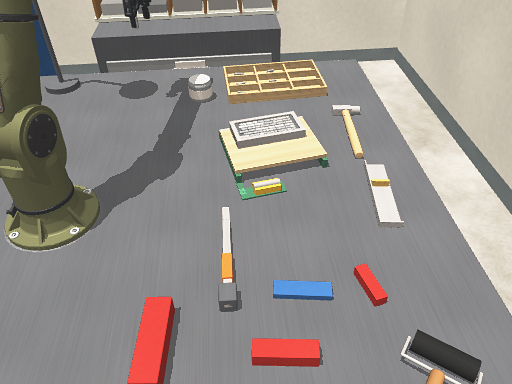

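Top view: board near (183,167), front edge on its right side, fulcrum (238,178), bar from (257,212) to (347,213), and three reds. The middle-sized one, with the blue one's outline, is at (388,182). In the side view it is at (286,352).

```bash
cat > h.py <<'E'
import numpy as np, cv2
from cell import arm
from scipy.spatial.transform import Rotation as Rn
def cast(c,px,z):
    px=np.atleast_2d(px).astype(float); P=c["pose"]
    d=np.c_[(px[:,0]-c["cx"])/c["fx"],-(px[:,1]-c["cy"])/c["fy"],-np.ones(len(px))]@P[:3,:3].T
    return P[:3,3]+d*((z-P[2,3])/d[:,2])[:,None]
def proj(c,p):
    q=(np.atleast_2d(p)-c["pose"][:3,3])@c["pose"][:3,:3]
    return np.c_[c["cx"]+c["fx"]*q[:,0]/-q[:,2], c["cy"]-c["fy"]*q[:,1]/-q[:,2]]
def blobs(m,amin=15):
    n,l,s,ce=cv2.connectedComponentsWithStats(m.astype(np.uint8))
    return [(l==i) for i in range(1,n) if s[i,4]>=amin]
def rect(c,m,z):
    """min-area rectangle of a mask cast on plane z: centre, (long,short), yaw of long axis"""
    cs,_=cv2.findContours(m.astype(np.uint8),cv2.RETR_EXTERNAL,cv2.CHAIN_APPROX_NONE)
    p=cast(c,np.vstack(cs)[:,0],z)[:,:2]
    (cx,cy),(w,h),a=cv2.minAreaRect((p*1000).astype(np.float32))
    if w<h: w,h,a=h,w,a+90
    return np.array([cx,cy])/1000,(w,h),(a+90)%180-90
def tool(yaw,pitch=0.):
    """tool pointing down, jaws across heading yaw; pitch>0 = heading axis tilted nose-down"""
    f=np.array([np.cos(yaw),np.sin(yaw),0]); l=np.array([-f[1],f[0],0])
    R=np.c_[np.cross([0,0,-1],l),[0,0,-1],l]
    q=(Rn.from_rotvec(pitch*l)*Rn.from_matrix(R)).as_quat()
    return np.roll(q,1)
E
python3 - <<'E'
from h import *
for n in("top","side"):
    c=arm.camera(n); im=c["img"]; H=cv2.cvtColor(im,cv2.COLOR_RGB2HSV); h,s,v=[H[...,i].astype(int) for i in range(3)]
    M={"red":(((h<6)|(h>174))&(s>180)&(v>60),.033),"blue":((h>100)&(h<120)&(s>150)&(v>60),.016),"orange":((h>7)&(h<20)&(s>180)&(v>120),.025),"yellow":((h>22)&(h<33)&(s>150)&(v>100),.028),"wood":((h>12)&(h<30)&(s>60)&(s<170)&(v>150),.04),"green":((h>50)&(h<90)&(s>80),.01)}
    for k,(m,z) in M.items():
        for b in blobs(m):
            ys,xs=np.nonzero(b); r=rect(c,b,z)
            vv=v[b]
            print(n,k,b.sum(),(round(xs.mean()),round(ys.mean())),np.round(r[0],4),np.round(r[1]),round(r[2],1),"v",np.percentile(vv,[5,50,95]))
    if n=="top":
        a=cv2.resize(im[110:225,130:270],None,fx=4,fy=4,interpolation=cv2.INTER_CUBIC)
        b=cv2.resize(im[135:225,250:410],None,fx=3.5,fy=3.5,interpolation=cv2.INTER_CUBIC)
        w=np.zeros((460,560,3),np.uint8);  w[:a.shape[0],:a.shape[1]]=a
        w2=np.zeros((b.shape[0],560,3),np.uint8); w2[:,:b.shape[1]]=b
        cv2.imwrite("pics/c1.png",np.vstack([w,w2])[...,::-1][:780])
        cv2.imwrite("pics/top0raw.png",im[...,::-1])
E
```

```text
top red 243 (342, 121) [ 0.7115 -0.2774] [89. 27.] -76.2 v [120.3 248.  250. ]
top red 522 (387, 182) [ 0.5215 -0.4109] [120.  41.] -6.3 v [ 79. 250. 251.]
top red 954 (380, 260) [ 0.285  -0.3818] [169.  50.] 85.0 v [223.65 251.   252.  ]
top blue 413 (342, 165) [ 0.5757 -0.2783] [118.  35.] -8.1 v [199. 228. 230.]
top wood 1043 (438, 26) [ 1.0452 -0.6027] [434.  98.] 85.3 v [157. 233. 241.]
top wood 46 (243, 84) [0.8259 0.0302] [49.  9.] 0.6 v [210. 246. 252.]
top wood 593 (170, 89) [0.8104 0.2649] [230.  27.] 85.6 v [173. 248. 252.]
top wood 6033 (55, 150) [0.6191 0.6184] [343. 222.] 2.9 v [179. 250. 252.]
top wood 5303 (465, 159) [ 0.5981 -0.6549] [398. 161.] -0.0 v [182. 250. 253.]
top wood 226 (422, 113) [ 0.7351 -0.5245] [109.  21.] 52.0 v [163.  219.5 234. ]
top wood 2642 (196, 163) [0.5682 0.2064] [263. 197.] 10.7 v [209. 251. 253.]
top wood 67 (241, 176) [0.5356 0.0342] [70.  9.] 10.6 v [188.6 250.  253. ]
top wood 59 (234, 176) [0.5319 0.0553] [70.  9.] 12.0 v [211.8 249.  253. ]
top wood 164 (321, 213) [ 0.4253 -0.2077] [67. 21.] -89.6 v [239. 252. 252.]
top wood 322 (435,
[... 2746 characters left out ...]
59) [0.5829 0.1241] [263.  52.] 11.6 v [153.05 246.   249.  ]
side wood 18 (245, 152) [0.4902 0.1626] [41.  5.] 11.3 v [246. 246. 247.]
side wood 129 (380, 182) [ 8.221e-01 -6.000e-04] [48. 27.] -5.8 v [157. 189. 253.]
side wood 15 (274, 184) [0.552  0.0197] [31.  4.] 6.6 v [182.6 236.  255. ]
side wood 52 (7, 226) [-0.0716 -0.0721] [49. 13.] -71.0 v [158.   162.   164.45]
side wood 495 (42, 238) [ 0.0116 -0.1056] [145.  56.] -2.6 v [157.  161.  176.3]
side wood 206 (436, 377) [ 0.7625 -0.4972] [33. 21.] 51.4 v [181. 229. 238.]
side green 382 (247, 183) [0.5013 0.1659] [308. 118.] -79.5 v [ 72.05 171.   208.  ]
side green 64 (323, 162) [0.7088 0.137 ] [40. 25.] -84.0 v [ 66.    81.   180.85]
```

View pics/c1.png

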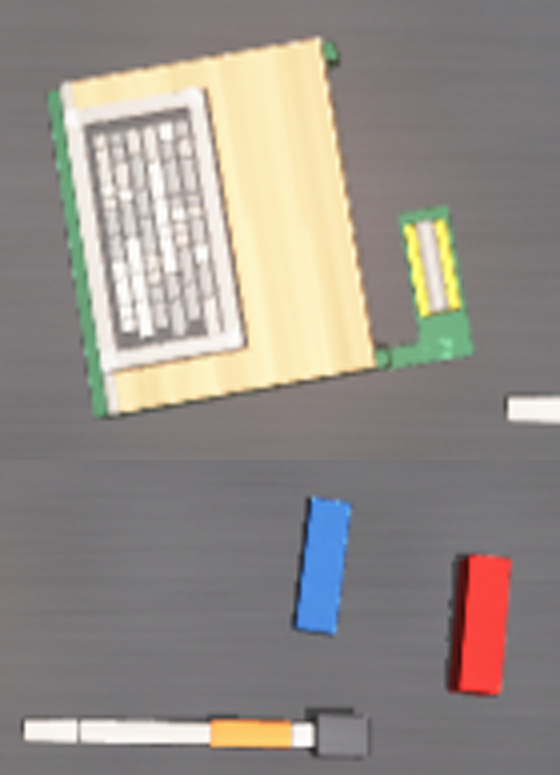

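```bash
cat >> h.py <<'E'
def toolf(yaw,pitch=0.,flip=False):
    q=tool(yaw,pitch); r=Rn.from_quat(np.roll(q,-1))
    if flip: r=r*Rn.from_euler('y',np.pi)
    return np.roll(r.as_quat(),1)
D=np.deg2rad
SY=D(100.6); SO=np.array([.5670,.2078,0])
SR=Rn.from_euler('z',SY)
def S(x,y,z): return SO+SR.apply([x,y,z])
def tcp_for(c,q,off): # tool TCP so that point c lies `off` behind it
    return np.asarray(c)+off*Rn.from_quat(np.roll(q,-1)).apply([0,1,0])
BAR=np.array([.4260,-.2102,.015]); BY=D(90.4); OFF=.012
def barpose(xt,zf,p,flip,y=.060):
    """bar nose-down pitch p (rad), axis height zf over the fulcrum, tip at stand x xt -> TCP pos, quat"""
    xg=xt-.200*np.cos(p); zg=zf+(-.155-xg)*np.tan(p)
    q=toolf(SY,p,flip); return tcp_for(S(xg,y,zg),q,OFF),q
E
python3 - <<'E'
from h import *
P=[.5215,-.4109,.02]
for fl in(False,True):
    q=toolf(BY,D(3),fl)
    L=[(BAR+[0,0,.1],q),(tcp_for(BAR,q,OFF),q),barpose(-.2,.045,D(18),fl),barpose(-.08,.0385,D(18),fl),barpose(-.08,.035,D(-4.3),fl)]
    for a in(-6.3,173.7): L.append((P,toolf(D(a),0,fl)))
    for x in(-.25,-.15): L.append((S(x,-.06,.02),toolf(SY,0,fl)))
    for p,q in L:
        r=arm.solve_ik(p,q); print(fl,np.round(p,3),None if r is None else np.round(r,2))
E
```

```text
False [ 0.426 -0.21   0.115] None
False [ 0.426 -0.211  0.003] [-0.6   0.33  1.08  2.15 -0.33  0.83 -2.46]
False [ 0.58 -0.19  0.11] [-0.79  0.42  1.07  1.86 -0.1   0.95 -2.68]
False [ 0.558 -0.072  0.065] [ 0.85  0.55 -1.18  1.9   0.88  1.22  2.65]
False [ 0.559 -0.077  0.014] [-0.71  0.61  1.07  1.89 -0.68  1.08 -2.3 ]
False [ 0.522 -0.411  0.02 ] [ 0.05  0.64  0.78  1.65 -0.5   1.06  2.44]
False [ 0.522 -0.411  0.02 ] [ 0.04  0.65  0.8   1.65 -0.52  1.07 -0.69]
False [ 0.672 -0.027  0.02 ] [-0.73  0.81  1.06  1.63 -0.75  1.17 -2.44]
False [0.654 0.071 0.02 ] [-0.9   0.78  1.06  1.67 -0.74  1.15 -2.59]
True [ 0.426 -0.21   0.115] [-0.77  0.    1.16  2.06  0.05  1.06  0.37]
True [ 0.426 -0.211  0.003] [-0.6   0.33  1.07  2.15 -0.33  0.83  0.68]
True [ 0.58 -0.19  0.11] [-0.6   0.33  0.82  1.85  0.07  0.95  0.32]
True [ 0.558 -0.072  0.065] [-0.66  0.29  0.62  1.95  0.18  0.92  0.01]
True [ 0.559 -0.077  0.014] [-0.61  0.52  0.92  1.89 -0.56  1.03  0.75]
True [ 0.522 -0.411  0.02 ] [ 0.04  0.65  0.8   1.65 -0.52  1.07 -0.69]
True [ 0.522 -0.411  0.02 ] [ 0.05  0.64  0.78  1.65 -0.5   1.06  2.44]
True [ 0.672 -0.027  0.02 ] [-0.44  0.6   0.6   1.62 -0.38  1.04  0.45]
True [0.654 0.071 0.02 ] [-0.53  0.55  0.5   1.66 -0.3   1.01  0.25]
```

```bash
python3 - <<'E'
from h import *
q=toolf(BY,D(3),True); g=tcp_for(BAR,q,OFF)
arm.movep(g+[0,0,.11],q); 
o=arm.get_obs(); c=arm.camera("wrist"); cv2.imwrite("pics/w1.png",c["img"][...,::-1])
arm.command_gripper(.06); 
print("stop",arm.move_linear(g,vel=.08,f_stop=15))
arm.command_gripper(.015,80); o=arm.get_obs(); print(o["tool_pos"]-g,o["opening"],o["contact_force"],o["t"])
arm.move_linear(g+[0,0,.10],vel=.12)
o=arm.get_obs(); print(o["contact_force"],o["ft_torque"],o["opening"],o["t"])
for n in("side","top"):
    c=arm.camera(n); cv2.imwrite(f"pics/{n}2.png",c["img"][...,::-1])
im=c["img"]
a=cv2.imread("pics/side2.png")[130:330,120:320]; 
cv2.imwrite("pics/v2.png",np.hstack([cv2.resize(a,(560,560)),cv2.resize(cv2.imread("pics/w1.png"),(240,180),interpolation=cv2.INTER_AREA) if 0 else np.zeros((560,1,3),np.uint8)]))
E
```

```text
stop False
[-7.56612191e-05  8.26882449e-05  4.19926910e-04] 0.020495890622343946 [-2.11637912  0.81443734  6.06736587] 5.6417
[ 0.37385567 -0.98523698 -7.68859362] [ 0.38477918  0.01530341 -0.01194179] 0.02065538394767704 6.625
```

View pics/v2.png

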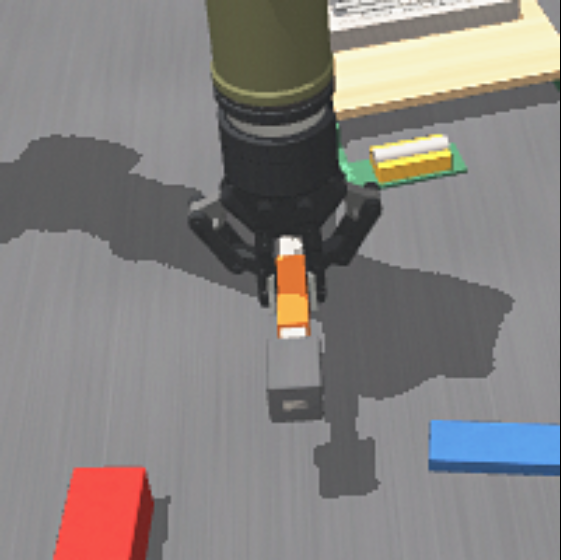

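The bar is held, with 7.7 N hanging from the wrist. Next I go to the pre-insertion pose and compare the tip with its predicted position.

```bash
python3 - <<'E'
from h import *
p=D(18)
pos,q=barpose(-.205,.0385+.006,p,True)
arm.movep(pos+[0,0,.03],q); arm.move_linear(pos,vel=.1)
out=[]
for n in("side","top"):
    c=arm.camera(n); im=c["img"].copy(); cv2.imwrite(f"pics/{n}3.png",im[...,::-1])
    xg=-.205-.2*np.cos(p); zg=.0445+(-.155-xg)*np.tan(p)
    ax=lambda t,h: S(xg+t*np.cos(p)+h*np.sin(p),.06,zg-t*np.sin(p)+h*np.cos(p))
    pts=proj(c,[ax(.2,0),ax(-.1,18e-3),S(-.155,.06,.03),S(-.1,.06,.028),S(-.1,-.06,.028)])
    ctr=pts[0]; x0,y0=int(ctr[0]-60),int(ctr[1]-50); k=5 if n=="side" else 4
    w=cv2.resize(im[y0:y0+75,x0:x0+150],None,fx=k,fy=k,interpolation=cv2.INTER_CUBIC)
    for u in pts: cv2.drawMarker(w,tuple(np.round((u-[x0,y0]+.5)*k).astype(int)),(255,0,255),cv2.MARKER_CROSS,12,1)
    out.append(cv2.resize(w,(600,300)))
    print(n,x0,y0,np.round(pts,1).tolist())
cv2.imwrite("pics/v3.png",np.vstack(out)[...,::-1]); o=arm.get_obs(); print(o["t"],o["contact_force"],o["ft_torque"])
E
```

```text
side 211 134 [[271.8, 184.4], [317.8, 234.4], [266.0, 181.4], [260.2, 169.4], [302.4, 161.6]]
top 193 121 [[253.9, 171.6], [354.7, 147.1], [238.1, 176.0], [220.6, 179.2], [214.2, 141.8]]
7.9583 [-0.0345513  -1.17376096 -7.6092162 ] [1.01735824 0.17972691 0.02844298]
```

View pics/v3.png

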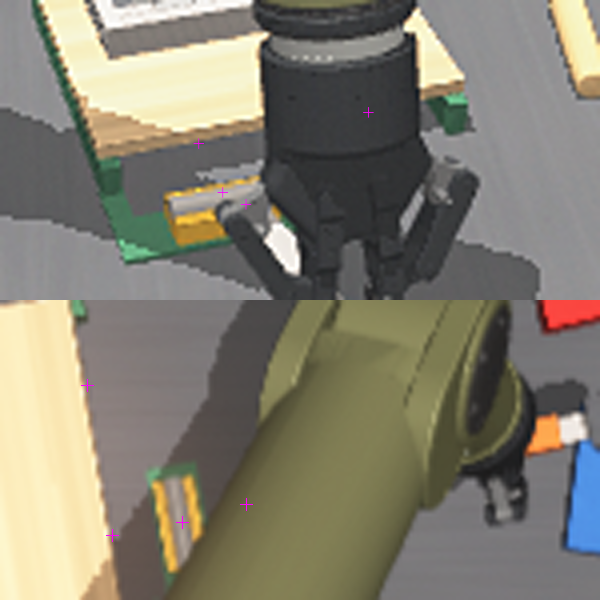

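Both scene cameras have the tip hidden behind the arm. The board-edge and fulcrum marks match. I will check the bar and tip with the wrist camera and the heavy end in the top view.

```bash
cat >> h.py <<'E'
def wproj(c,p,o):
    """world points -> wrist fisheye pixels"""
    R=Rn.from_quat(np.roll(o["eef_rot"],-1)); t=R.inv().apply(np.atleast_2d(p)-o["tool_pos"])
    T=np.linalg.inv(c["T_tool_cam"]); k=t@T[:3,:3].T+T[:3,3]
    v=np.c_[k[:,0],-k[:,1],-k[:,2]]; r=np.hypot(v[:,0],v[:,1]); th=np.arctan2(r,v[:,2])
    return np.c_[c["cx"]+c["fx"]*th*v[:,0]/r,c["cy"]+c["fy"]*th*v[:,1]/r]
E
python3 - <<'E'
from h import *
p=D(18); o=arm.get_obs(); c=arm.camera("wrist"); im=c["img"].copy()
xg=-.205-.2*np.cos(p); zg=.0445+(-.155-xg)*np.tan(p)
ax=lambda t,h=0: S(xg+t*np.cos(p)+h*np.sin(p),.06,zg-t*np.sin(p)+h*np.cos(p))
P=[ax(.2,.003),ax(.15,.005),ax(.035,.01),ax(-.1,.018),ax(-.055,.018),S(-.155,.06,.03),S(-.1,.06,.034),S(-.1,.13,.034),S(-.1,-.13,.034)]
u=wproj(c,P,o); print(np.round(u).tolist(), np.round(c["T_tool_cam"],3).tolist())
w=cv2.resize(im,(768,576))
for a in u: cv2.drawMarker(w,tuple(np.round(a*1.5).astype(int)),(255,0,255),cv2.MARKER_CROSS,14,1)
cv2.imwrite("pics/v4.png",w[...,::-1])
E
```

```text
[[250.0, -129.0], [250.0, -59.0], [250.0, 195.0], [251.0, 396.0], [251.0, 354.0], [250.0, -167.0], [250.0, -221.0], [142.0, -209.0], [499.0, -150.0]] [[0.001, -0.954, -0.299, -0.076], [-0.0, 0.299, -0.954, -0.143], [1.0, 0.001, -0.0, -0.0], [0.0, 0.0, 0.0, 1.0]]
```

View pics/v4.png

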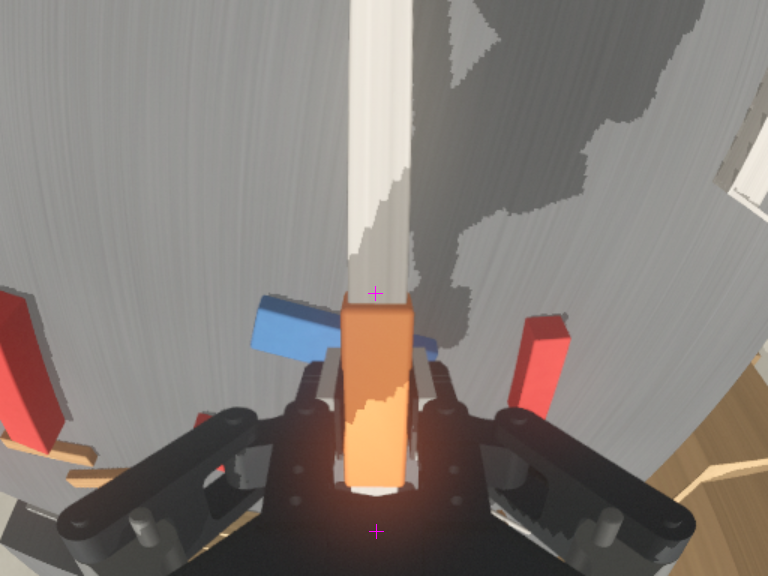

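Markers: the grip's front edge shows at row 303, predicted 293, so the bar sits about 3 mm further back in the jaws. Its pitch looks right, from the width ratio along the bar. I am inserting it with that correction.

```bash
python3 - <<'E'
from h import *
p=D(18)
def st(m):
    o=arm.get_obs(); print(m,round(o["t"],2),np.round(o["contact_force"],1),np.round(o["ft_torque"],2),np.round(o["opening"],4))
a,q=barpose(-.205,.0385,p,True); arm.move_linear(a,vel=.05); st("pre")
b,q=barpose(-.076,.0385,p,True); print("stop",arm.move_linear(b,vel=.06,f_stop=8)); o=arm.get_obs(); print(np.round(o["tool_pos"]-b,4)); st("in")
o=arm.get_obs(); c=arm.camera("wrist"); cv2.imwrite("pics/w5.png",c["img"][...,::-1])
c=arm.camera("side"); cv2.imwrite("pics/s5.png",cv2.resize(c["img"][130:230,190:340],None,fx=5,fy=5,interpolation=cv2.INTER_CUBIC)[...,::-1])
E
```

```text
pre 8.28 [-0.4  0.1 -7.7] [ 1.01  0.2  -0.01] 0.0201
stop False
[ 0.0001 -0.0003  0.0001]
in 10.68 [-0.5 -0.  -7.6] [ 1.01  0.16 -0.03] 0.0203
```

View pics/s5.png

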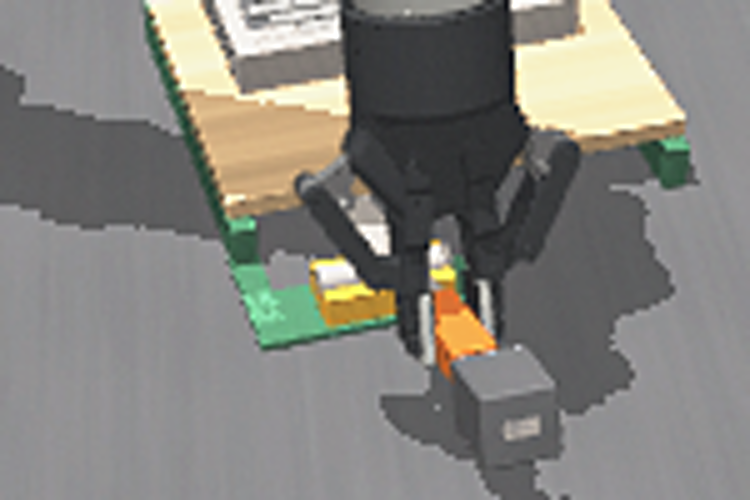

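There was no contact on the way in. The bar's light stripe, near (375,235) in this crop, passes under the edge over the fulcrum. Levering now.

```bash
python3 - <<'E'
from h import *
def st(m):
    o=arm.get_obs(); print(m,round(o["t"],2),np.round(o["contact_force"],1),np.round(o["ft_torque"],2),np.round(o["opening"],4))
for d in (14,10,7,4,2,0,-1.5,-3,-3.6,-4.2):
    zf=.0372 if d>5 else .0365 if d>-3 else .0355
    a,q=barpose(-.076,zf,D(d),True); s=arm.move_linear(a,vel=.05,frame=q,f_stop=25); st((d,s))
    if s: break
for n in("side","top"):
    c=arm.camera(n); cv2.imwrite(f"pics/{n}6.png",cv2.resize(c["img"][130:230,190:340] if n=="side" else c["img"][100:220,130:310],(750,500),interpolation=cv2.INTER_CUBIC)[...,::-1])
E
```

```text
(14, False) 11.12 [ 0.3 -0.1 -6.9] [ 0.79  0.2  -0.03] 0.0203
(10, False) 11.44 [-0.7  0.9 -7.7] [ 0.59  0.07 -0.06] 0.0203
(7, False) 11.72 [-0.4  1.6 -6.6] [ 0.46  0.2  -0.03] 0.0205
(4, False) 12.01 [-0.4  1.6 -5.4] [ 0.46  0.16 -0.01] 0.0206
(2, False) 12.26 [-0.5  1.2 -4.9] [ 0.32  0.07 -0.01] 0.0203
(0, False) 12.51 [-0.1  1.6 -5.4] [ 0.2  -0.09 -0.02] 0.02
(-1.5, False) 12.76 [ 1.  -0.9 -4.1] [ 0.04 -0.17  0.02] 0.0203
(-3, False) 13.01 [ 1.2 -0.4 -2.3] [ 0.11 -0.2   0.07] 0.0204
(-3.6, False) 13.26 [ 0.8 -1.4 -1.3] [-0.03 -0.34 -0.06] 0.0205
(-4.2, False) 13.51 [ 2.  -2.3 -0.7] [-0.21 -0.48 -0.1 ] 0.0204
```

View pics/side6.png

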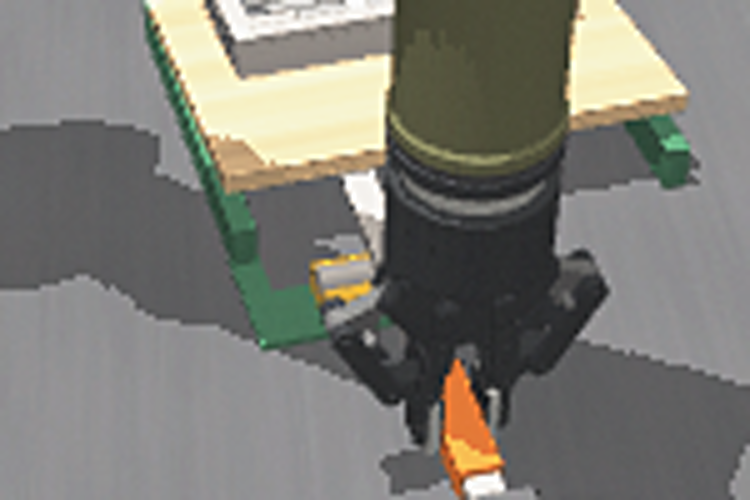

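The board is up and the bar is resting. I release, retreat, and refine the packer from the stored top picture plus a new side view.

```bash
python3 - <<'E'
from h import *
arm.command_gripper(.05); o=arm.get_obs(); R=Rn.from_quat(np.roll(o["eef_rot"],-1)); print(o["contact_force"],o["t"])
arm.move_linear(o["tool_pos"]-.12*R.apply([0,1,0]),vel=.15)
q=toolf(D(-6.3),0,True); P=np.array([.5215,-.4115,.03])
arm.movep(P+[0,0,.14],q)
o=arm.get_obs(); c=arm.camera("wrist"); cv2.imwrite("pics/w7.png",c["img"][...,::-1])
for n in("top","side"):
    if n=="top":
        c=arm.camera(n); im=cv2.imread("pics/top0raw.png")[...,::-1]; cv2.imwrite("pics/top7.png",c["img"][...,::-1])
    else: c=arm.camera(n); im=cv2.imread("pics/side0.png")[...,::-1]; cv2.imwrite("pics/side7.png",cv2.resize(c["img"][100:280,150:390],(800,600),interpolation=cv2.INTER_CUBIC)[...,::-1])
    H=cv2.cvtColor(np.ascontiguousarray(im),cv2.COLOR_RGB2HSV)
    for b in blobs(((H[...,0]<6)|(H[...,0]>174))&(H[...,1]>150)&(H[...,2]>(235 if n=="top" else 225)),100):
        r=rect(c,b,.033); print(n,b.sum(),np.round(r[0],4),np.round(r[1]),round(r[2],1))
print(arm.get_obs()["t"])
E
```

```text
[-0.2400065  -1.16669107  1.01222916] 14.0
top 202 [ 0.7123 -0.2793] [85. 25.] -77.0
top 414 [ 0.5219 -0.415 ] [117.  33.] -6.3
top 913 [ 0.2833 -0.3825] [167.  48.] 85.3
side 441 [ 0.7136 -0.2897] [87. 25.] -76.2
side 2352 [ 0.2823 -0.3737] [169.  50.] 85.4
side 1236 [ 0.5233 -0.4185] [119.  34.] -5.1
16.3583
```

View pics/side7.png

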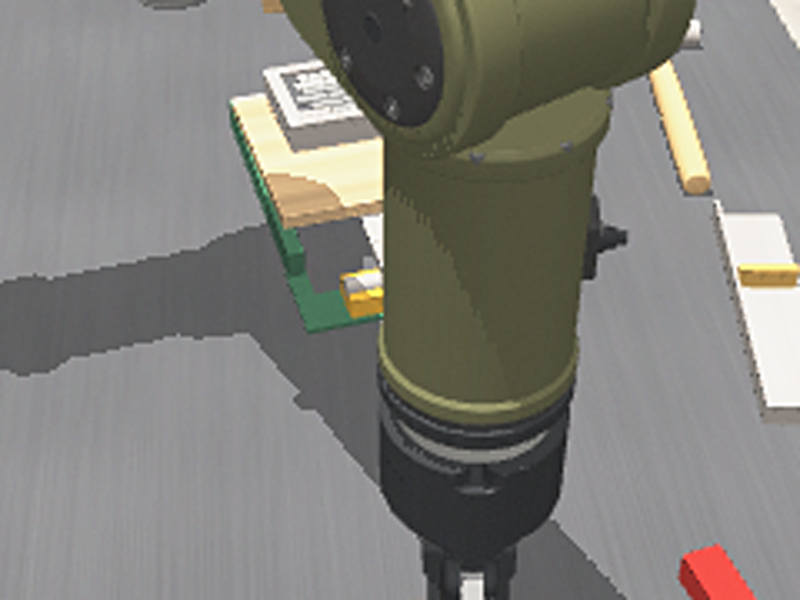

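View pics/w7.png

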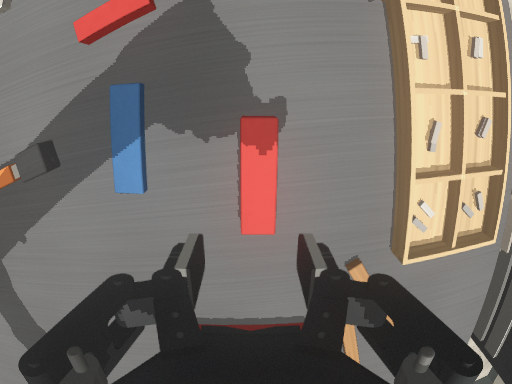

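The board stays up, and the wrist view shows the red block centred at (259,175). Picking it and going in.

```bash
python3 - <<'E'
from h import *
def st(m):
    o=arm.get_obs(); print(m,round(o["t"],2),np.round(o["tool_pos"],4),np.round(o["contact_force"],1),np.round(o["opening"],4))
a=D(-5.9); q=toolf(a,0,True); g=np.array([.5225,-.4155,.004])-.02*np.array([np.cos(a),np.sin(a),0])
arm.command_gripper(.065)
arm.movep(g+[0,0,.06],q); print(arm.move_linear(g,vel=.08,f_stop=12)); arm.command_gripper(.03,50); st("grip")
arm.move_linear(g+[0,0,.14],vel=.2); st("lift")
q=toolf(SY,0,True); pre=S(-.25-.02,-.06,.006)
arm.movep(pre+[0,0,.13],q); arm.move_linear(pre,vel=.12); st("pre")
c=arm.camera("wrist"); cv2.imwrite("pics/w8.png",c["img"][...,::-1]); 
im=cv2.imread("pics/w8.png"); c=arm.camera("side")
cv2.imwrite("pics/v8.png",np.hstack([cv2.resize(im,(400,300)),cv2.resize(c["img"][130:250,190:350],(400,300))[...,::-1]]))
E
```

```text
False
grip 18.43 [ 0.503  -0.414   0.0049] [ 0.8 -0.4  3.9] 0.0353
lift 19.28 [ 0.5022 -0.4125  0.1425] [ 0.3  0.2 -1.2] 0.0353
pre 22.02 [ 0.6764 -0.0467  0.0069] [ 0.4  0.2 -1.4] 0.0346
```

View pics/v8.png

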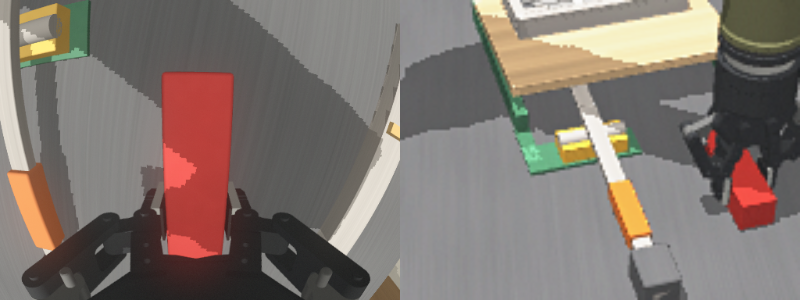

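The block is held straight, the bar props the board, and the way is clear. Inserting.

```bash
python3 - <<'E'
from h import *
def st(m):
    o=arm.get_obs(); print(m,round(o["t"],2),np.round(o["tool_pos"],4),np.round(o["contact_force"],1))
e=S(-.13-.02,-.06,.006)
print(arm.move_linear(e,vel=.06,f_stop=6)); st("in")
e[2]=.0045; print(arm.move_linear(e,vel=.02,f_stop=6)); st("down")
arm.command_gripper(.055); st("open")
arm.move_linear(e+[0,0,.12]-.03*np.r_[np.cos(SY),np.sin(SY),0],vel=.12)
o=arm.get_obs(); c=arm.camera("wrist"); cv2.imwrite("pics/w9.png",c["img"][...,::-1])
arm.movep([.58,-.35,.25],toolf(SY,0,True))
ims=[]
for n,(x,y) in(("side",(190,110)),("top",(140,100))):
    c=arm.camera(n); im=c["img"]; ims.append(cv2.resize(im[y:y+120,x:x+160],(400,300),interpolation=cv2.INTER_CUBIC))
    H=cv2.cvtColor(im,cv2.COLOR_RGB2HSV); h,s,v=[H[...,i] for i in range(3)]
    for b in blobs(((h<6)|(h>174))&(s>150)&(v>(235 if n=="top" else 225)),60): 
        r=rect(c,b,.033); l=SR.inv().apply(np.r_[r[0],0]-SO); print(n,np.round(l*1000),np.round(r[1]),round(r[2]-100.6,1))
cv2.imwrite("pics/v9.png",np.hstack(ims)[...,::-1]); st("end")
E
```

```text
False
in 24.27 [0.6536 0.0709 0.006 ] [-0.1 -0.5 -1.2]
False
down 24.52 [0.654  0.0711 0.0048] [ 1.4 -0.5  1.3]
open 24.84 [0.6535 0.0715 0.0044] [ 0.   0.1 -0. ]
side [-519.  387.    0.] [169.  50.] -15.2
top [-142.  -60.    0.] [90. 34.] -181.2
top [-528.  388.    0.] [167.  48.] -15.3
end 27.73 [ 0.5812 -0.3479  0.2493] [0.2 0.5 0.5]
```

View pics/v9.png

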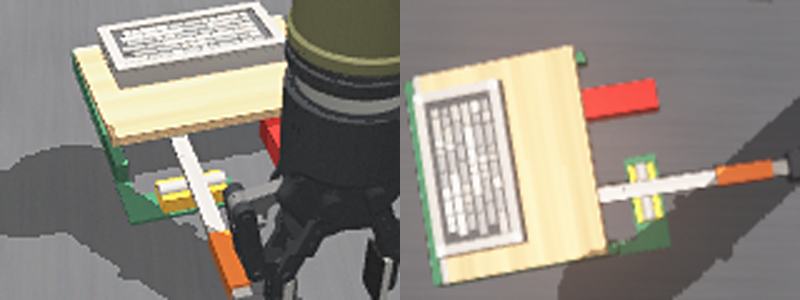

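The top view shows the rear end of the block at stand x ≈ -187 mm, so it is about 30 mm deep. It sits at y -60 mm, square to about 1°, with the board still up on the bar and the arm clear.

```bash
python3 -c "
from cell import arm
print(arm.hand_in(), arm.get_obs()['t'])"
```

```text
the job is handed in; nothing more can be done
the job is handed in; nothing more can be done
```

The job is done and handed in; the clock read 27.7 s at the last reading. I put the bar tip under the front edge over the fulcrum, levered the edge up and let go, and the bar's weight is holding the board open. I then slid the middle-sized red block in flat beside the bar and released it.

- **Block:** in the last top view 90 of its 120 mm were still showing, so it is about 30 mm deep. It sits at about y -60 mm and is square to about 1°.
- **Board and bar:** both stayed in place after the gripper let go. I judged this from the pictures; I did not measure the board angle.
- **Forces:** none of the force stops tripped, and the wrist readings I printed stayed below about 8 N. At the end the arm was clear of everything.
- **Disagreements:**
  - The bar sat about 3 mm further back in the jaws than planned, which I corrected before inserting it.
  - The two cameras differed by up to about 4 mm on the red block's position before I picked it up.
  - The side view of the inserted block was mostly hidden by the arm, so the depth and squareness come from the top view only.

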